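Put the bench burner into cool-down

TASK

Put the bench burner into cool-down: first close the lever with the red handle (gas) by swinging it clockwise, as seen from above, gently but fully home against its brass stop. Then swing the lever with the blue handle (air) clockwise until it points straight at the yellow marker on its box, without swinging it past, and let go. Leave the jar, the vase and the wooden paddle where they are.

Things in the scene. Friction and masses are not known exactly. Their poses are not given: they have to be found in the camera images.
- gas_box: gas control box: grey, white top with black scale ticks, fixed, top 50 mm above the bench. Origin on its lever's vertical pivot axis, at bench level. In its own axes it spans x -170..+55, y -125..+125 mm; a pipe below 50 mm runs on to x = +153. Yaw within 0.25 rad of 0; the lever on it has a red handle.
- air_box: air control box: grey, white top with black scale ticks, fixed, top 50 mm above the bench. Origin on its lever's vertical pivot axis, at bench level. In its own axes it spans x -170..+55, y -125..+125 mm; a pipe below 50 mm runs on to x = +153. Yaw within 0.25 rad of 0; the lever on it has a blue handle. It stands beside the gas box, left or right of it.
- gas_lever (a joint): gas lever angle, 0 (wide open) to 1.8 rad, growing clockwise seen from above. It turns level about the box's pivot; at q it points outward along the world direction (box yaw + 4.014 - q). Steel bar 16 mm wide, 8 thick, reaching 123 mm from the pivot, 62 to 70 mm above the bench. Stiff: about 3 N at the handle; stays where left. Starts at 0 to 0.45.
- air_lever (a joint): air lever angle, 0 (wide open) to 1.8 rad, growing clockwise seen from above. It turns level about the box's pivot; at q it points outward along the world direction (box yaw + 4.014 - q). Steel bar 16 mm wide, 8 thick, reaching 123 mm from the pivot, 62 to 70 mm above the bench. Stiff: about 3 N at the handle; stays where left. Starts at 0 to 0.35.
- gas_grip (a point): point on the axis of the upright round red handle (22 mm in diameter, 70 to 136 mm above the bench), 110 mm from the pivot, 115 mm above the bench, a good height to grip from above. Its x axis points outward along the lever, z up.
- air_grip (a point): point on the axis of the upright round blue handle (22 mm in diameter, 70 to 136 mm above the bench), 110 mm from the pivot, 115 mm above the bench, a good height to grip from above. Its x axis points outward along the lever, z up.
- gas_stop: rigid brass stop block fixed on the gas box, 28 x 18 mm, top 84 mm above the bench, 53 to 81 mm from the pivot; reset each time to a lever angle of 1.1 to 1.6 rad. Origin on the pivot axis at bench level; its x axis points outward along the lever's centre line as it is when the bar touches the block. The block lies on the -y side of that line; the lever comes from +y.
- air_marker: yellow marker block fixed on the air box, 24 mm long, 14 wide, top 66 mm above the bench, 130 to 154 mm from the pivot; reset each time to a lever angle of 0.7 to 1.45 rad. Origin on the pivot axis at bench level; its x axis points outward through the marker: the lever must lie along it. The lever comes from +y and its end passes just inside the marker; nothing stops it.
- jar: bystander: clear storage jar with red lid, 60 mm in diameter, 90 mm high, standing between the boxes; origin at the centre of its underside.
- vase: bystander: glass vase 76 mm in diameter, 140 mm high, standing to the right of the boxes; origin at the centre of its underside.
- paddle: bystander: flat wooden paddle 218 mm long, 70 mm wide, 14 mm thick, lying to the left of the boxes; origin on its underside where handle and blade join, x towards the blade.

How it is judged:
On the way, in this order (a step that is already met when the one before it is completed fails the run):
1. gas lever fully home against its brass stop (within 2 deg) while the air lever has not been moved yet (its handle within 20 mm of its start) (angle between the x axis of gas_grip and the x axis of gas_stop, either way round below 0.035 rad and distance of air_grip from where it was at the start of the episode below 0.02 m), for 0.2 s.
2. air lever points at the yellow marker within 3.4 deg, gas lever still home (angle between the x axis of air_grip and the x axis of air_marker, either way round below 0.06 rad and angle between the x axis of gas_grip and the x axis of gas_stop, either way round below 0.035 rad), for 0.2 s.
At the end, for the whole second after the job is handed in: The gas lever lies against its brass stop (within 0.035 rad, 2 deg) and the air lever points at the yellow marker (within 0.06 rad, 3.4 deg), both at rest; jar, vase and paddle within 30 mm of their starts (all of step 2 and velocity of joint gas_lever between -0.05 and 0.05 rad/s and velocity of joint air_lever between -0.05 and 0.05 rad/s); the robot touches nothing.
It fails at once if air lever swung clearly past the yellow marker (more than 16 mm at the handle, about 8 deg) (y of air_grip in the frame of air_marker below -0.016 m).
It fails at once if gas lever rammed or forced against its stop (over 80 N between them) (contact force between gas_lever and gas_stop above 80 N).
It fails at once if jar moved more than 30 mm (distance of jar from where it was at the start of the episode above 0.03 m).
It fails at once if vase moved more than 30 mm (distance of vase from where it was at the start of the episode above 0.03 m).
It fails at once if paddle moved more than 30 mm (distance of paddle from where it was at the start of the episode above 0.03 m).
It also fails if it takes over 58 s, if anything falls off the work surface, if the arm or the gripper's body presses on something with over 40 N, if the wrist force passes 120 N, or if a joint passes its speed limit or range.

ROBOT

A 6-joint arm with a two-finger parallel gripper is mounted at the origin on the work surface. World frame = base frame: x ahead of the robot, y to its left, z up, the work surface at z = 0. Lengths are in m, angles in rad, forces in N, time in s.
With the tool pointing down it reaches from about 0.275 to 0.75 m from the base axis. Payload 10.2 kg.
Tool frame: the origin (TCP) lies midway between the tips of the shut fingers; the grasp point (between the pads) lies 19 mm behind it (env.hold_point_z is the distance from the TCP to the grasp point, in m); z points along the fingers, y is the line along which they close (so a half turn about z gives the same grasp; the last joint's range is limited). The gripper opens to 85 mm and grips with 20 to 120 N. Pads are 22 mm wide; open, the fingers measure 114 mm over their backs; the gripper's body (76 mm by 85 mm) begins 54 mm behind the grasp point. The pads swing forward as they close: fully open they stand 13 mm farther back than shut.
Start: joints at [-1.485, 0.313, 1.498, -0, 1.331, -0.223], TCP at [0.16, -0.5, 0.21] pointing down, gripper open.
Joint ranges: [-2.94, 2.94], [-0.97, 2.17], [0.19, 2.56], [-1.23, 4.37], [0.02, 3.11], [-2.88, 2.88]. Speed limits (rad/s): [2.39, 2.39, 3.01, 3.14, 3.14, 3.14].

INTERFACE

Orientations are given as a unit quaternion [x, y, z, w].
In Python, from bench import env, kinematics, monitor, eyes, job gives the robot as it stands. The module is installed in compiled form; this text tells all that it offers. Calls block until the motion is done:
- env.reach(position, orientation): joint-space move of the TCP to a pose.
- env.movel(position, velocity=0.15, frame=None, guard=None): straight line of the TCP; frame=None keeps the orientation; velocity is the mean speed in m/s. With guard (N) it stops when the force on the tool has changed by that much, and returns True; else False.
- env.set_joints(angles): joint-space move.
- env.release() and env.close_gripper(effort=None): open the fingers fully, or close them until they stop; effort is the grip in N (None keeps the last).
- env.hold(seconds).
- kinematics.ik(position, orientation): joint angles nearest the present ones, or None.
- monitor.sense(): the state.
- eyes.grab_frame(name): name is "scene" or "top"; returns a dict with "frame" (480x640x3 uint8, red, green, blue), "mtx" (3x3 intrinsics, pixels), "view" (4x4, takes a point from world to camera coordinates). Camera axes: x right, y down, z forward; pixel columns grow to the right and rows downward; lengths in m; the calibration is good to about 2 mm. A picture is of the moment at which its call begins. There is no depth.
A pose or a line that the arm cannot do raises env.MotionError and nothing moves.
- job.hand_in(): hands the job in; it is judged then, once.
The state is a dict: "clock": time; "joints": joint angles; "qvel": joint speeds; "joint_efforts": joint torques, N m; "position": TCP position; "ee_rot": TCP orientation; "contact_force": force on the tool from outside, world axes, zero at the start; "ft_torque": the same for the moment, N m; "finger_gap": opening from 0.0 (shut) to 1.0 (fully open); "gripper_force": force on a finger pad.
Only numpy, scipy, OpenCV 4.12 (cv2) and the standard library are available. Lean on these libraries where they do the work, as an engineer would, in place of code of your own. Each camera call takes 0.05 s, during which the arm holds its last target. There are 200 camera calls.

## Working session

There is one attempt and no reset: what is moved stays moved. The work goes in short steps, each a Python script; the robot and the scene stay as the last script left them, time stands still between calls to the robot, and variables do not carry over. Pictures are saved under pics/ and viewed, at most 10 in all, crops included, and the job is handed in when it is done.

```bash
mkdir -p pics && python3 - <<'E'
from bench import env, kinematics, monitor, eyes, job
import cv2,numpy as np
for n in("scene","top"):
    f=eyes.grab_frame(n); cv2.imwrite(f"pics/{n}0.png",f["frame"][:,:,::-1]); np.savez(f"{n}0.npz",**f)
    V=f["view"]; print(n,f["mtx"].round(1).tolist(),(-V[:3,:3].T@V[:3,3]).round(3),V[:3,:3].round(2).tolist())
s=monitor.sense();print(s["clock"],s["contact_force"],s["ee_rot"])
E
```

```text
scene [[565.5, 0.0, 327.2], [0.0, 565.5, 241.0], [0.0, 0.0, 1.0]] [1.695 0.358 0.817] [[-0.3, 0.95, -0.02], [0.51, 0.14, -0.85], [-0.81, -0.27, -0.53]]
top [[527.5, 0.0, 317.8], [0.0, 527.5, 238.9], [0.0, 0.0, 1.0]] [ 0.476 -0.002  1.508] [[0.02, -1.0, -0.0], [-1.0, -0.02, -0.08], [0.08, 0.01, -1.0]]
0.1 [ 0.68134101 -0.29260345  0.44634662] [ 9.88103226e-01  1.53791020e-01  2.66592479e-05 -5.80141156e-04]
```

View pics/scene0.png

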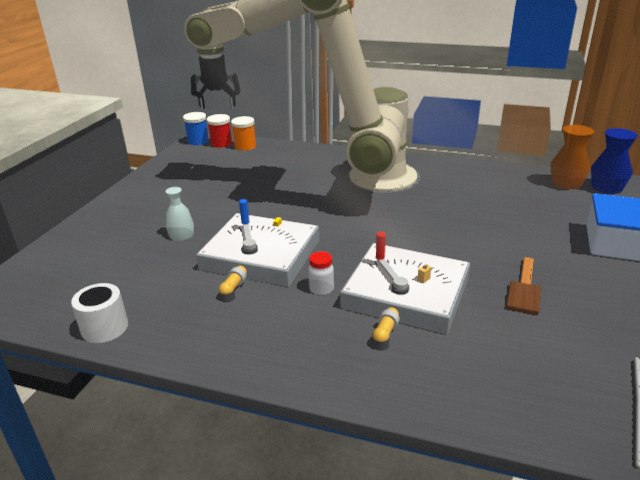

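View pics/top0.png

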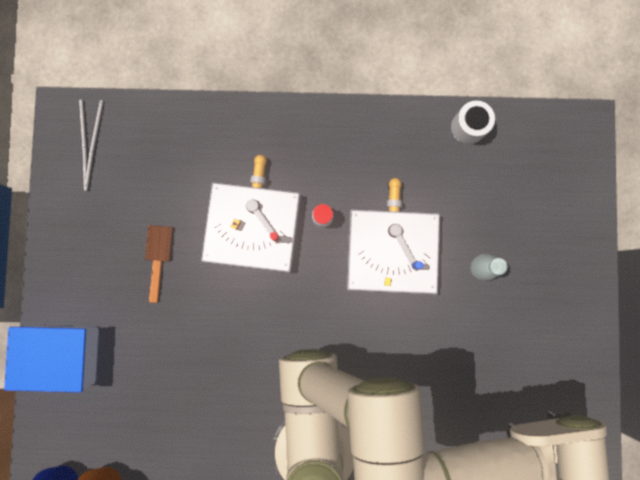

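Top view: gas box on the left with its red handle at about (274,236), pivot at (252,206) and brass stop at (236,224). Air box on the right with its blue handle at about (418,265), pivot at (396,230) and yellow marker at (388,281). The jar is at (322,215) and the vase at (490,267).

```bash
cat > h.py <<'E'
import cv2,numpy as np
from bench import env, kinematics, monitor, eyes, job
def ray(f,px,z):
    V=f["view"];R=V[:3,:3];c=-R.T@V[:3,3]
    d=R.T@np.linalg.solve(f["mtx"],[px[0],px[1],1]); return (c+d*(z-c[2])/d[2])[:2]
def blobs(f,lo,hi,roi,amin=8):
    h=cv2.cvtColor(np.ascontiguousarray(f["frame"]),cv2.COLOR_RGB2HSV); m=cv2.inRange(h,np.array(lo),np.array(hi))
    k=np.zeros_like(m); x0,y0,x1,y1=roi; k[y0:y1,x0:x1]=m[y0:y1,x0:x1]
    n,l,s,c=cv2.connectedComponentsWithStats(k)
    return [(s[i,4],c[i],l==i) for i in sorted(range(1,n),key=lambda i:-s[i,4]) if s[i,4]>=amin]
def box(f,roi):
    b=blobs(f,(0,0,150),(180,60,255),roi)[0]
    cn,_=cv2.findContours(b[2].astype(np.uint8),cv2.RETR_EXTERNAL,cv2.CHAIN_APPROX_NONE)
    pts=np.array([ray(f,p[0],.05) for p in max(cn,key=len)],np.float32)
    (c,sz,a)=cv2.minAreaRect(pts*1000); a=np.radians(a); a=(a+np.pi/4)%(np.pi/2)-np.pi/4
    c=np.array(c)/1000; return c+.0575*np.array([np.cos(a),np.sin(a)]),a,sz
wrap=lambda a:(a+np.pi)%(2*np.pi)-np.pi
E
cat > m.py <<'E'
from h import *
f=dict(np.load("top0.npz"))
g=dict(np.load("scene0.npz"))
for n,roi,lo,hi in(("gas",(190,170,306,280),(0,150,90),(7,255,255)),("air",(340,200,445,300),(105,120,70),(130,255,255))):
    p,yaw,sz=box(f,roi); b=blobs(f,lo,hi,roi); h=ray(f,b[0][1],.115)
    piv=ray(f,{"gas":(252.5,206),"air":(396,230.5)}[n],.072)
    print(n,"piv",p.round(4),"hub by eye",piv.round(4),"yaw",round(yaw,3),sz,"handle",[(x[0],x[1].round(1)) for x in b],h.round(4))
    d=h-p; print(" r",np.hypot(*d),"q",wrap(yaw+4.014-np.arctan2(d[1],d[0])))
    y=blobs(f,(12,110,100),(35,255,255),roi)
    for x in y:
        m=ray(f,x[1],.084-.006 if n=="gas" else .064); d=m-p; r=np.hypot(*d); a=np.arctan2(d[1],d[0])
        if n=="gas": a+=np.arctan2(17,67)
        print("  yel",x[0],x[1].round(1),m.round(4),"r",r.round(4),"q",wrap(yaw+4.014-a).round(3),"dir",a.round(3))
E
python3 m.py
```

```text
gas piv [0.6747 0.1904] hub by eye [0.6718 0.1879] yaw -0.096 (248.2332305908203, 225.89610290527344) handle [(np.int32(22), array([273.9, 235.9]))] [0.5875 0.1227]
 r 0.11038252698308386 q 0.11655219242668124
  yel 54 [258.6 172.2] [0.7648 0.1734] r 0.0918 q -2.427 dir 0.062
  yel 33 [256.2 184.6] [0.7303 0.179 ] r 0.0568 q -2.412 dir 0.047
  yel 32 [235.8 223.9] [0.6206 0.2311] r 0.0677 q 1.174 dir 2.745
air piv [ 0.6165 -0.2035] hub by eye [ 0.6138 -0.2065] yaw -0.021 (248.7672119140625, 226.56590270996094) handle [(np.int32(39), array([418.5, 264.8]))] [ 0.5204 -0.2608]
 r 0.11191772200855853 q 0.31310380848206165
  yel 37 [393.6 208.5] [ 0.6752 -0.2003] r 0.0588 q -2.344 dir 0.053
  yel 34 [387.5 281.1] [ 0.4755 -0.1864] r 0.1421 q 0.972 dir 3.021
```

Both boxes agree with the given sizes: top 249 x 226 mm, handle radius 110 to 112 mm, marker radius 142 mm and stop centre radius 68 mm against 69 expected. I'll move the gas lever first, with a guarded approach to the stop.

```bash
cat >> h.py <<'E'
from scipy.spatial.transform import Rotation as Ro
G=dict(p=np.array([.6747,.1904]),a0=np.arctan2(.1227-.1904,.5875-.6747)%(2*np.pi),a1=2.745)
A=dict(p=np.array([.6165,-.2035]),a0=np.arctan2(-.2608+.2035,.5204-.6165)%(2*np.pi),a1=3.021)
def quat(a,fl):
    y=np.array([-np.sin(a),np.cos(a),0])*fl; z=np.array([0,0,-1.]); return Ro.from_matrix(np.c_[np.cross(y,z),y,z]).as_quat()
def pos(L,a,z): return [*(L["p"]+.11*np.array([np.cos(a),np.sin(a)])),z]
def grip(L,fl,effort=40):
    a=L["a0"]; env.reach(pos(L,a,.22),quat(a,fl)); env.movel(pos(L,a,.096),.1); env.close_gripper(effort)
def arc(L,a,a1,fl,step=.1,v=.06,guard=None):
    for t in np.linspace(a,a1,int(np.ceil(abs(a1-a)/step))+1)[1:]:
        if env.movel(pos(L,t,.096),v,frame=quat(t,fl),guard=guard): return t,True
    return t,False
def stat(L,tag=""):
    s=monitor.sense(); d=np.array(s["position"][:2])-L["p"]; print(tag,"t",round(s["clock"],2),"dir",round(np.arctan2(d[1],d[0])%(2*np.pi),3),"r",round(np.hypot(*d),4),"F",np.round(s["contact_force"],1),"gap",round(s["finger_gap"],2))
E
python3 - <<'E'
from h import *
for n,L in(("G",G),("A",A)):
    for fl in(1,-1):
        print(n,fl,[(None if (j:=kinematics.ik(pos(L,a,z),quat(a,fl))) is None else np.round(j,2).tolist()) for a,z in((L["a0"],.22),(L["a0"],.096),(L["a1"]-.1,.096))])
E
```

```text
G 1 [[0.01, 0.48, 1.24, -0.0, 1.43, 0.92], [0.01, 0.58, 1.4, -0.0, 1.16, 0.92], [0.21, 0.64, 1.31, -0.0, 1.19, 2.28]]
G -1 [[0.01, 0.48, 1.24, -0.0, 1.43, -2.22], [0.01, 0.58, 1.4, -0.0, 1.16, -2.22], [0.21, 0.64, 1.31, -0.0, 1.19, -0.86]]
A 1 [[-0.66, 0.44, 1.3, -0.0, 1.41, 0.37], [-0.66, 0.55, 1.46, -0.0, 1.13, 0.37], [-0.56, 0.46, 1.6, -0.0, 1.08, 1.24]]
A -1 [[-0.66, 0.44, 1.3, -0.0, 1.41, -2.77], [-0.66, 0.55, 1.46, -0.0, 1.13, -2.77], [-0.56, 0.46, 1.6, -0.0, 1.08, -1.91]]
```

```bash
python3 - <<'E'
from h import *
grip(G,1); stat(G,"gripped")
a,_=arc(G,G["a0"],G["a1"]+.2,1,guard=25); stat(G,"near"); print(a,_)
if not _:
    for k in range(1,16):
        a=G["a1"]+.2-.02*k
        g=env.movel(pos(G,a,.096),.02,frame=quat(a,1),guard=9)
        stat(G,f"{a:.3f} {g}")
        if g or np.hypot(*monitor.sense()["contact_force"][:2])>16: break
f=eyes.grab_frame("top"); cv2.imwrite("pics/top1.png",cv2.resize(f["frame"][150:310,180:460,::-1],None,fx=2.8,fy=2.8))
E
```

```text
gripped t 4.76 dir 3.802 r 0.11 F [-2.   0.3  3. ] gap 0.24
near t 7.68 dir 2.941 r 0.1099 F [-2.4  4.   6. ] gap 0.24
2.9450000000000003 False
2.925 False t 7.94 dir 2.926 r 0.1099 F [-3.3  1.8  5. ] gap 0.24
2.905 False t 8.2 dir 2.906 r 0.1099 F [-3.5  2.1  6.4] gap 0.24
2.885 False t 8.46 dir 2.886 r 0.1099 F [-3.2  1.9  7.1] gap 0.24
2.865 False t 8.72 dir 2.866 r 0.1099 F [-3.3  2.   6.6] gap 0.24
2.845 False t 8.97 dir 2.846 r 0.1099 F [-4.8  1.4  6.2] gap 0.24
2.825 False t 9.23 dir 2.826 r 0.1099 F [-3.5  1.3  5.8] gap 0.24
2.805 False t 9.49 dir 2.805 r 0.1099 F [-2.9  2.4  6.7] gap 0.24
2.785 False t 9.75 dir 2.785 r 0.11 F [-3.9  3.1  6.7] gap 0.24
2.765 False t 10.01 dir 2.765 r 0.1099 F [-4.7  1.5  6.4] gap 0.24
2.745 False t 10.27 dir 2.745 r 0.11 F [-4.3  2.4  5.6] gap 0.24
2.725 False t 10.53 dir 2.725 r 0.11 F [-4.   2.4  7.2] gap 0.24
2.705 False t 10.78 dir 2.705 r 0.11 F [-3.7  2.4  6.6] gap 0.24
2.685 False t 11.04 dir 2.684 r 0.11 F [-3.7  2.8  6.8] gap 0.24
2.665 True t 11.25 dir 2.679 r 0.1101 F [-1.9 -1.   4.6] gap 0.24
```

```bash
python3 - <<'E'
from h import *
for d in (.02,.03):
    a=2.679-d; g=env.movel(pos(G,a,.096),.015,frame=quat(a,1),guard=13); stat(G,f"{a:.3f} {g}")
env.release(); stat(G,"open"); env.movel([*monitor.sense()["position"][:2],.22],.2)
env.reach(pos(A,A["a0"],.22),quat(A["a0"],1))
f=eyes.grab_frame("top"); np.savez("top1.npz",**f); cv2.imwrite("pics/top1.png",cv2.resize(f["frame"][150:310,180:460,::-1],None,fx=2.8,fy=2.8))
b=blobs(f,(0,150,90),(7,255,255),(190,170,306,280))
for x in b: h=ray(f,x[1],.115);d=h-G["p"];print(x[0],x[1],np.hypot(*d),np.arctan2(d[1],d[0]))
E
```

```text
2.659 True t 11.51 dir 2.68 r 0.1097 F [-1.4 -2.   4.6] gap 0.24
2.649 True t 11.72 dir 2.68 r 0.1097 F [-1.4 -1.7  5. ] gap 0.24
open t 12.37 dir 2.676 r 0.1103 F [ 0.1 -0.6  0.2] gap 1.0
25 [229.6  238.96] 0.1099815740586361 2.6744578625848625
```

View pics/top1.png

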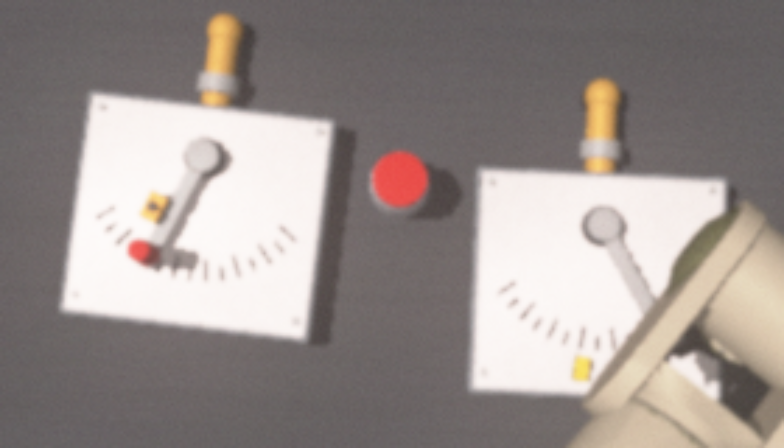

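The red lever (handle now at about (140,250) in the crop) lies against the brass stop at (155,207), and two more guarded pushes stopped at the same angle. Next is the air lever: I'll stop it slightly short of the marker, check, then correct.

```bash
cat > c.py <<'E'
from h import *
def check(name):
    f=eyes.grab_frame("top"); cv2.imwrite(f"pics/{name}.png",cv2.resize(f["frame"][150:310,300:460,::-1],None,fx=3.6,fy=3.6))
    roi=(340,215,445,310)
    for lo,hi,z,n in(((105,120,70),(130,255,255),.115,"handle"),((12,110,100),(35,255,255),.064,"marker")):
        for x in blobs(f,lo,hi,roi):
            h=ray(f,x[1],z);d=h-A["p"];d2=h-[.6138,-.2065];print(n,x[0],x[1].round(1),"r",np.hypot(*d).round(4),"dir",(np.arctan2(d[1],d[0])%6.2832).round(3),"alt piv dir",(np.arctan2(d2[1],d2[0])%6.2832).round(3))
E
python3 - <<'E'
from c import *
grip(A,1); stat(A,"gripped")
print(arc(A,A["a0"],3.035,1,guard=25)); env.hold(.3); stat(A,"there")
env.release(); stat(A,"open"); env.movel([*monitor.sense()["position"][:2],.22],.2)
env.reach([.3,-.4,.25],monitor.sense()["ee_rot"])
check("air1")
E
```

```text
gripped t 17.26 dir 3.679 r 0.11 F [-0.6  1.5  3. ] gap 0.24
(np.float64(3.035), False)
there t 19.77 dir 3.037 r 0.1095 F [3.2 3.1 5.3] gap 0.24
open t 20.43 dir 3.035 r 0.11 F [-0.5 -0.2  0. ] gap 1.0
handle 37 [392.9 269.6] r 0.1108 dir 3.054 alt piv dir 3.024
marker 33 [387.5 281.2] r 0.1423 dir 3.02 alt piv dir 2.996
```

View pics/air1.png

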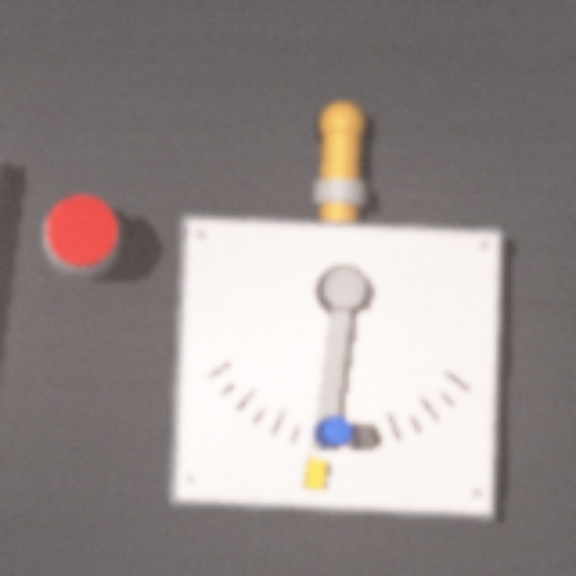

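The blue handle (336,431) is just short of the line from the hub (344,289) to the yellow marker (316,474). The remaining angle is about 0.03 rad in the image, so I'll make one small correction.

```bash
python3 - <<'E'
from c import *
A["a0"]=3.035
grip(A,1); stat(A,"gripped")
print(arc(A,3.035,3.007,1,v=.03,guard=25)); env.hold(.3); stat(A,"there")
env.release(); stat(A,"open"); env.movel([*monitor.sense()["position"][:2],.22],.2)
env.reach([.3,-.4,.25],monitor.sense()["ee_rot"]); env.hold(.3)
check("air2"); f=eyes.grab_frame("top")
for x in blobs(f,(0,150,90),(7,255,255),(190,170,306,280)): d=ray(f,x[1],.115)-G["p"];print("gas",np.arctan2(d[1],d[0]))
stat(A)
E
```

```text
gripped t 25.5 dir 3.035 r 0.11 F [-1.3  0.7  2.4] gap 0.23
(np.float64(3.007), False)
there t 26.05 dir 3.007 r 0.11 F [-2.   0.2  5.1] gap 0.24
open t 26.7 dir 3.007 r 0.11 F [-0.2 -0.8  0.9] gap 1.0
handle 34 [391.7 269.5] r 0.1111 dir 3.024 alt piv dir 2.994
marker 33 [387.4 281.1] r 0.1421 dir 3.019 alt piv dir 2.996
gas 2.6775361423166135
 t 29.01 dir 3.697 r 0.3722 F [ 0.8 -0.9  0.5] gap 1.0
```

View pics/air2.png

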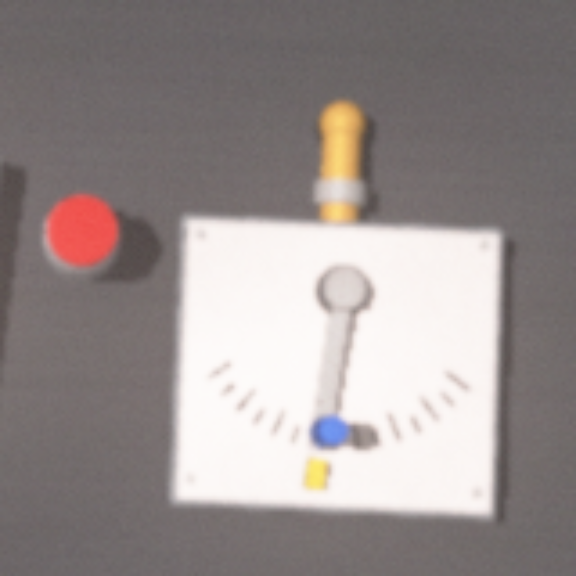

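The lever from hub (344,289) through handle (330,431) now points at the marker (316,474), within 0.005 rad by measurement. The gas lever is still against its stop and the robot is clear.

```bash
python3 -c "
from bench import job
print(job.hand_in())"
```

```text
the job is handed in; nothing more can be done
None
```

The job is handed in, with no verdict returned: the gas lever is home against its brass stop, the air lever measured within about 0.005 rad of the yellow marker, and the arm never went near the jar, vase or paddle.

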